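# Touch-check the screw row of a gear cover

## Robot

A 7-joint arm with a two-finger parallel gripper is mounted at the origin on the work surface. World frame = base frame: x ahead of the robot, y to its left, z up, the work surface at z = 0. Lengths are in m, angles in degrees, forces in N, time in s.
With the tool pointing down it reaches from about 0.425 to 0.875 m from the base axis. Payload 4.7 kg.
Tool frame: the origin (TCP) lies between the finger pads; the fingertips stand 22 mm ahead of it and the grasp point (between the pads) lies 3 mm ahead of it; z points along the fingers, y is the line along which they close (so a half turn about z gives the same grasp; the last joint's range is limited). The gripper opens to 87 mm and grips with 3 to 60 N. Pads are 19 mm wide; open, the fingers measure 117 mm over their backs; the gripper's body (75 mm by 190 mm) begins 51 mm behind the grasp point.
Start: joints at [-65.541, 18.392, -4.016, 83.108, 1.295, 78.541, -3.26], TCP at [0.261, 0.595, 0.245] pointing down, gripper open.
Joint ranges: [-163.93, 163.93], [-17.29, 119.83], [-79.2, 71.16], [3.27, 140.29], [-89.18, 269.18], [5.43, 117.66], [-154.24, 154.24]. Speed limits (degrees/s): [147.25, 147.25, 180, 180, 180, 180, 180].

## Interface

Orientations are given as [roll, pitch, yaw] about the fixed x, y, z axes, in that order (R = Rz(yaw) Ry(pitch) Rx(roll)).
In Python, from cell import env gives the robot as it stands.
- The arm moves only by the tool drive_tool, never from a script. Its argument "moves" is a list of rows, each a list of 3 entries, a list of its own where there are three numbers: the shift along the tool's x, y, z in mm, then the turn, a rotation vector about the tool's x, y, z in rad, then the closure, from 0 (fully open) to 1 (shut). In form: [[[x, y, z], [wx, wy, wz], jaw], ...]. A call has 1 to 12 rows; each row shifts and turns the commanded pose from where the row before left it, along the tool's axes as they then stand; what a row does not reach is not made up. A row lasts 1/12 s, in which the tool goes at most 41.7 mm and 7.16 degrees, less where a joint would pass 70% of its speed; a pose out of reach is approached as far as the arm can. A call with a gripper value outside its range is refused whole. The fingers move at their own pace and stop on an object; "newtons" is the grip in N (left out, the last holds). Time passes only in rows, so rows that do not move let the fingers close. It gives the time, the measured TCP pose, the force, the opening and the grip force at its end, in the units of the state.
- env.get_obs(): the state, without advancing time (a new reading comes with each control period).
- env.read_camera(name): name is "side" or "top"; returns (picture, depth): 400x640x3 uint8, blue, green, red; 400x640 float32, m along the optical axis (not along the pixel's ray), 0 where there is no reading.
- env.get_calibration(name): a dict with "fx", "fy", "cx", "cy" (pixels), "k1" (the pictures are not rectified: a ray, as slopes to the right and down, at radius r is drawn at 1 + k1 r^2 times it, then the intrinsics apply), "T" (4x4, takes a point from camera to world coordinates). Camera axes: x right, y down, z forward; pixel columns grow to the right and rows downward; lengths in m; the calibration is good to about 2 mm. A picture is of the moment at which its call begins. get_calibration takes no time and is no camera call.
- env.sign_off(): hands the job in; it is judged then, once.
The state is a dict: "time_s": time; "qpos": joint angles; "joint_velocities": joint speeds; "effort": joint torques, N m; "tool_pos": TCP position; "tool_rot": TCP orientation; "force": force on the tool from outside, world axes, zero at the start; "wrist_torque": the same for the moment, N m; "grip_width": finger opening in m; "grasp_force": force on a finger pad.
Only numpy, scipy, OpenCV 4.12 (cv2) and the standard library are available. Lean on these libraries where they do the work, as an engineer would, in place of code of your own. Each camera call takes 0.05 s, during which the arm holds its last target. There are 200 camera calls.

## Task

Do the touch check on the black gear cover: run the closed fingertips gently along its curved row of six domed screw heads, touching every head in turn, from the one next to the square plug round to the other end, without pushing the sprung unit down hard or touching the polished shaft. Then press the green button fully down to release the unit, let it spring back and draw clear. Grasp and lift nothing, and leave everything else on the counter as it stands.

Things in the scene. Friction and masses are not known exactly. Their poses are not given: they have to be found in the camera images.
- head1: screw head 1 of 6 in the row (the first: the one next to the square plug): low domed steel button head, 22 mm across, on the black flange; its origin is at flange level, its top 5 mm above that; moves down with the cover
- head2: screw head 2 of 6 in the row: low domed steel button head, 22 mm across, on the black flange; its origin is at flange level, its top 5 mm above that; moves down with the cover
- head3: screw head 3 of 6 in the row: low domed steel button head, 22 mm across, on the black flange; its origin is at flange level, its top 5 mm above that; moves down with the cover
- head4: screw head 4 of 6 in the row: low domed steel button head, 22 mm across, on the black flange; its origin is at flange level, its top 5 mm above that; moves down with the cover
- head5: screw head 5 of 6 in the row: low domed steel button head, 22 mm across, on the black flange; its origin is at flange level, its top 5 mm above that; moves down with the cover
- head6: screw head 6 of 6 in the row (the last): low domed steel button head, 22 mm across, on the black flange; its origin is at flange level, its top 5 mm above that; moves down with the cover
- cover_centre (a point): centre of the black cover's round flange (188 mm across, flange top 70 mm above the counter), at flange level. The six heads lie 80 mm from it on an arc, 42 degrees (57 mm) apart, counter-clockwise seen from above from head 1 to head 6. Inside the row a black dome, 100 mm across, rises 18 mm above the flange. Its x axis points at head 1
- unit (a joint): how far the gearbox with its cover has been pushed down in its sprung nest, in m: 0 floating at rest, negative lifted. Soft spring, 0.4 N per mm, moves straight down only; hard stop at 0.014, and more than 0.012 is too hard; more than 0.004 up counts as lifted
- plug: square steel filler plug, 26 x 26 mm, 16 mm high, on the flange in the gap of the row, 57 mm beside head 1; origin at the centre of its underside. Shows which end of the row comes first
- shaft: polished steel output shaft, 20 mm diameter, standing up in the middle of the cover, its top 40 mm above the flange; origin at the centre of its foot, 18 mm above the flange. Not to be touched
- go_top (a point): centre of the top of the green push button, 32 mm across, pressed straight down; on a grey box 75 x 75 mm, 50 mm high
- go (a joint): green button travel in m: 0 up, 0.006 fully down (5 N); it springs back
- case: clear acrylic parts case, 140 x 100 mm, about 50 mm high with its lid and a knob on top of that, fixed to the counter; origin at the centre of its underside. Leave alone
- case_lid (a joint): opening of the clear lid in rad: 0 shut. Leave shut
- stop_left: loose yellow aluminium end stop, 25 x 40 mm, 32 mm high, on the robot's left; origin at the centre of its underside. Leave alone
- stop_right: the same end stop on the robot's right. Leave alone
- gear: loose dark steel spur gear lying flat, 64 mm across, 22 mm high; origin at the centre of its underside. Leave alone
- tin: loose white grease jar, 48 mm across, 55 mm high; origin at the centre of its underside. Leave alone
- bearing: loose steel bearing ring lying flat, 52 mm across, 15 mm high; origin at the centre of its underside. Leave alone
- driver: loose screwdriver lying down, 170 mm long, along its x axis. Leave alone

How it is judged (in metres and radians):
On the way, in this order (a step that is already met when the one before it is completed fails the run):
1. the fingers touch screw head 1 (contact force between the fingers and head1 above 0.3 N), for 0.05 s.
2. the fingers touch screw head 2 (contact force between the fingers and head2 above 0.3 N), for 0.05 s.
3. the fingers touch screw head 3 (contact force between the fingers and head3 above 0.3 N), for 0.05 s.
4. the fingers touch screw head 4 (contact force between the fingers and head4 above 0.3 N), for 0.05 s.
5. the fingers touch screw head 5 (contact force between the fingers and head5 above 0.3 N), for 0.05 s.
6. the fingers touch screw head 6 (contact force between the fingers and head6 above 0.3 N), for 0.05 s.
7. the green button is pressed down (value of joint go above 0.0045 m), for 0.05 s.
At the end, for the whole second after the job is handed in: all six heads touched in order (more than 0.3 N each), then the button pressed at least 4.5 mm of its 6 mm; at the end the button is up (within 1.5 mm), the unit floats at rest (within 3 mm), the case lid is shut and every loose thing lies within 20 mm of its start (value of joint go below 0.0015 m and value of joint unit between -0.003 and 0.003 m and value of joint case_lid below 0.1 rad and distance of each of stop_left, stop_right, gear, tin, bearing, driver from where it was at the start of the episode below 0.02 m and linear speed of each of stop_left, stop_right, gear, tin, bearing, driver below 0.02 m/s).
It fails at once if the unit is pushed down hard, more than 12 mm (value of joint unit above 0.012 m).
It fails at once if the unit is lifted more than 4 mm (value of joint unit below -0.004 m).
It fails at once if the polished shaft is touched (contact force between any of the fingers, the arm and shaft above 0.5 N).
It fails at once if the case lid is opened (value of joint case_lid above 0.2 rad).
It fails at once if a bystander is moved by more than 20 mm or lifted (distance of any of stop_left, stop_right, gear, tin, bearing, driver from where it was at the start of the episode above 0.02 m).
It also fails if it takes over 58 s, if anything falls off the work surface, if the arm or the gripper's body presses on something with over 40 N, if the wrist force passes 120 N, or if a joint passes its speed limit or range.

## Working session

There is one attempt and no reset: what is moved stays moved. The work goes in short steps, Python scripts to look and compute and a tool call to move; the robot and the scene stay as the last step left them, time stands still between calls to the robot, and variables do not carry over. Pictures are saved under pics/ and viewed, at most 10 in all, crops included, and the job is handed in when it is done.

Besides the shell and the picture viewer there is one more tool, called after "Emit:" as a command line: name --argument value ..., lists and objects as JSON in quotes. drive_tool: Moves the arm, as the interface text tells. Its arguments: {"type":"object","properties":{"moves":{"type":"array"},"newtons":{"type":"number"}},"required":["moves"]}

```bash
mkdir -p pics; cat > h.py <<'E'
import numpy as np,cv2
from cell import env
def ray(name,uv):
    c=env.get_calibration(name);K=np.array([[c['fx'],0,c['cx']],[0,c['fy'],c['cy']],[0,0,1.]])
    p=cv2.undistortPoints(np.array(uv,float).reshape(-1,1,2),K,np.array([c['k1'],0,0,0,0.])).reshape(-1,2)
    T=np.array(c['T']);d=np.c_[p,np.ones(len(p))]@T[:3,:3].T
    return T[:3,3],d
def onplane(name,uv,z):
    o,d=ray(name,uv);return o+d*((z-o[2])/d[:,2])[:,None]
def proj(name,P):
    c=env.get_calibration(name);T=np.array(c['T']);q=(np.array(P)-T[:3,3])@T[:3,:3]
    s=q[:,:2]/q[:,2:];s=s*(1+c['k1']*(s**2).sum(1,keepdims=True))
    return s*[c['fx'],c['fy']]+[c['cx'],c['cy']]
E
python3 - <<'E'
from h import *
for n in('top','side'):
    p,d=env.read_camera(n);cv2.imwrite(f'pics/{n}0.png',p);np.save(f'{n}0.npy',d);print(n,np.round(env.get_calibration(n)['T'],3).tolist())
print(env.get_obs())
E
```

```text
top [[0.012, -0.99, 0.139, 0.475], [-0.999, -0.008, 0.032, -0.012], [-0.031, -0.14, -0.99, 0.96], [0.0, 0.0, 0.0, 1.0]]
side [[0.917, -0.209, 0.339, 0.253], [-0.398, -0.478, 0.783, -0.827], [-0.002, -0.853, -0.522, 0.65], [0.0, 0.0, 0.0, 1.0]]
{'time_s': 0.1, 'qpos': array([-65.54309917,  18.43638389,  -4.01506041,  83.1675046 ,
         1.29428703,  78.54155143,  -3.26022031]), 'joint_velocities': array([-0.02996636, -0.0640179 ,  0.0536788 , -0.12448736,  0.04026292,
        0.04760955, -0.05033373]), 'effort': array([ 1.27597777e-04, -4.92570841e+01, -4.05653855e-01, -3.13397706e+01,
       -6.42997795e-02,  3.95713979e-02,  5.69843291e-05]), 'tool_pos': array([0.26059677, 0.59497299, 0.24355655]), 'tool_rot': array([-1.79899751e+02,  4.90943160e-03,  1.56351880e+02]), 'force': array([ 0.11583276, -0.62052112, -0.00778047]), 'wrist_torque': array([-0.06343423, -0.07023103,  0.05484872]), 'grasp_force': 0.0, 'grip_width': 0.08711573594993016}
```

View pics/top0.png

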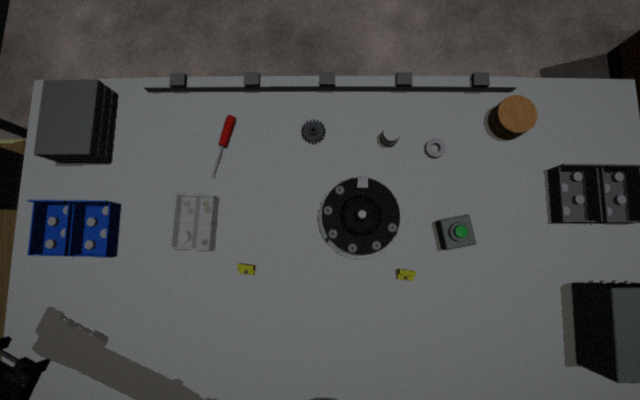

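View pics/side0.png

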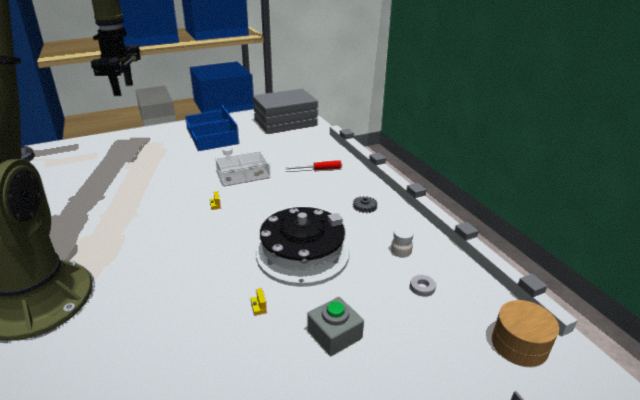

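Top view: cover centred near (360,216), plug at (362,182), then counter-clockwise head 1 (340,190), 2 (327,211), 3 (333,234), 4 (351,248), 5 (377,246), 6 (391,228). The green button is at (458,232). The side view agrees: plug at (335,220), button at (336,309).

```bash
python3 - <<'E'
from h import *
from scipy.optimize import least_squares
def cent(im,g,z,name,r):
    out=[]
    for u,v in g:
        u0,v0=int(u),int(v);w=im[v0-r:v0+r+1,u0-r:u0+r+1].astype(float).mean(2)
        t=np.clip(w-(w.min()+w.max())/2,0,None);yy,xx=np.mgrid[-r:r+1,-r:r+1]
        out.append((u0+(t*xx).sum()/t.sum(),v0+(t*yy).sum()/t.sum()))
    return np.array(out)
T=cv2.imread('pics/top0.png');S=cv2.imread('pics/side0.png')
def fit(P):
    f=lambda x:np.concatenate([[x[0]+.08*np.cos(x[2]+k*np.radians(42))-P[k,0],x[1]+.08*np.sin(x[2]+k*np.radians(42))-P[k,1]] for k in range(6)])
    s=least_squares(f,[P[:,0].mean(),P[:,1].mean(),.7]);print('fit',s.x.round(4),'res mm',(s.fun*1e3).round(1));return s.x
g=[(340,190),(327,211),(333,234),(351,248),(377,246),(391,228)]
P=onplane('top',cent(T,g,0,'top',5),.073);a=fit(P)
pred=np.array([[a[0]+.08*np.cos(a[2]+k*np.radians(42)),a[1]+.08*np.sin(a[2]+k*np.radians(42)),.073] for k in range(6)])
q=proj('side',pred);print(q.round(0).tolist())
c=cent(S,q.round(),0,'side',6);print(c.round(1).tolist())
b=fit(onplane('side',c,.073))
print('heads',pred.round(3).tolist())
for n,I in(('top',T),('side',S)):
    h=cv2.cvtColor(I,cv2.COLOR_BGR2HSV);m=cv2.inRange(h,(45,120,100),(75,255,255))
    if n=='side': m[:,420:]=0; m[:250]=0
    else: m[:, :400]=0
    ys,xs=np.nonzero(m);uv=[(xs.mean(),ys.mean())];print(n,uv,len(xs),[onplane(n,uv,z).round(4).tolist() for z in(.055,.065)])
    d=np.load(n+'0.npy');u,v=map(int,uv[0]);o,r=ray(n,uv);print('depth z',(o+r*d[v,u]).round(4))
for u,v in [(362,182),(405,274),(247,269),(350,183)]: print((u,v),onplane('top',[(u,v)],.08 if v<200 else .03).round(3))
E
```

```text
fit [ 0.5562 -0.0847  0.6869] res mm [-1.  -1.  -0.7 -0.2 -0.5  0.2  0.3 -1.3  2.8  3.  -0.9 -0.7]
[[318.0, 211.0], [293.0, 209.0], [272.0, 217.0], [265.0, 232.0], [277.0, 246.0], [303.0, 252.0]]
[[318.8, 207.4], [292.8, 205.7], [270.1, 214.2], [263.0, 232.3], [277.4, 247.6], [303.6, 252.9]]
fit [ 0.558  -0.0792  0.71  ] res mm [-7.2 -4.  -4.7 -8.   0.3 -9.3  5.2  3.2  2.6  8.9  3.7  9.2]
heads [[0.618, -0.034, 0.073], [0.568, -0.006, 0.073], [0.512, -0.018, 0.073], [0.479, -0.065, 0.073], [0.485, -0.122, 0.073], [0.528, -0.16, 0.073]]
top [(np.float64(457.8888888888889), np.float64(231.88888888888889))] 9 [[[0.5199, -0.3207, 0.055]], [[0.5194, -0.3173, 0.065]]]
depth z [[ 0.519  -0.3146  0.0728]]
side [(np.float64(335.327868852459), np.float64(307.55737704918033))] 183 [[[0.5279, -0.3097, 0.055]], [[0.5233, -0.3184, 0.065]]]
depth z [[ 0.5217 -0.3214  0.0685]]
(362, 182) [[ 0.636 -0.088  0.08 ]]
(405, 274) [[ 0.417 -0.196  0.03 ]]
(247, 269) [[0.424 0.194 0.03 ]]
(350, 183) [[ 0.633 -0.059  0.08 ]]
```

```bash
python3 - <<'E'
from h import *
T=cv2.imread('pics/top0.png');S=cv2.imread('pics/side0.png')
x,y,a=.5562,-.0847,.6869
P=np.array([[x+.08*np.cos(a+k*np.radians(42)),y+.08*np.sin(a+k*np.radians(42)),.074] for k in range(6)]+[[x,y,.11],[.521,-.318,.068]])
out=[]
for n,I,(u,v) in(('side',S,(240,180)),('top',T,(310,160))):
    c=cv2.resize(I[v:v+150,u:u+175 if n=='side' else u+175],None,fx=4 if n=='side' else 4,fy=4,interpolation=cv2.INTER_CUBIC)
    for q in proj(n,P): cv2.drawMarker(c,tuple(int(t) for t in (q-[u,v])*4+2),(0,0,255),0,8)
    out.append(c[:300*2])
cv2.imwrite('pics/z.png',cv2.resize(np.hstack(out),(800,343)) if 0 else out[0]);cv2.imwrite('pics/z2.png',out[1])
d=np.load('side0.npy');c=np.round(proj('side',P)).astype(int);o,r=ray('side',c);print((o+r*d[c[:,1],c[:,0]][:,None]).round(3))
d=np.load('top0.npy');c=np.round(proj('top',P)).astype(int);o,r=ray('top',c);print((o+r*d[c[:,1],c[:,0]][:,None]).round(3))
E
```

```text
[[ 0.619 -0.035  0.075]
 [ 0.568 -0.005  0.073]
 [ 0.512 -0.018  0.074]
 [ 0.478 -0.068  0.075]
 [ 0.486 -0.121  0.073]
 [ 0.529 -0.158  0.073]
 [ 0.557 -0.082  0.11 ]
 [ 0.52  -0.32   0.069]]
[[ 0.617 -0.035  0.076]
 [ 0.568 -0.007  0.075]
 [ 0.511 -0.019  0.072]
 [ 0.479 -0.064  0.074]
 [ 0.484 -0.12   0.074]
 [ 0.527 -0.159  0.074]
 [ 0.556 -0.085  0.109]
 [ 0.521 -0.318  0.07 ]]
```

View pics/z.png

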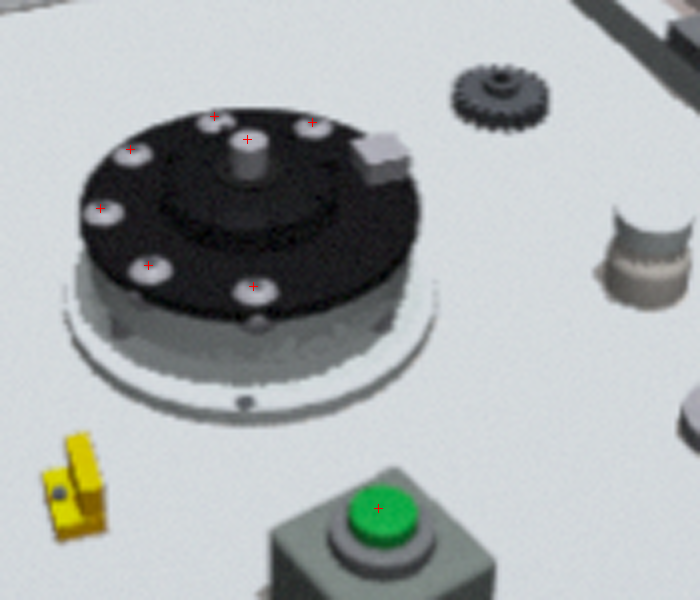

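View pics/z2.png

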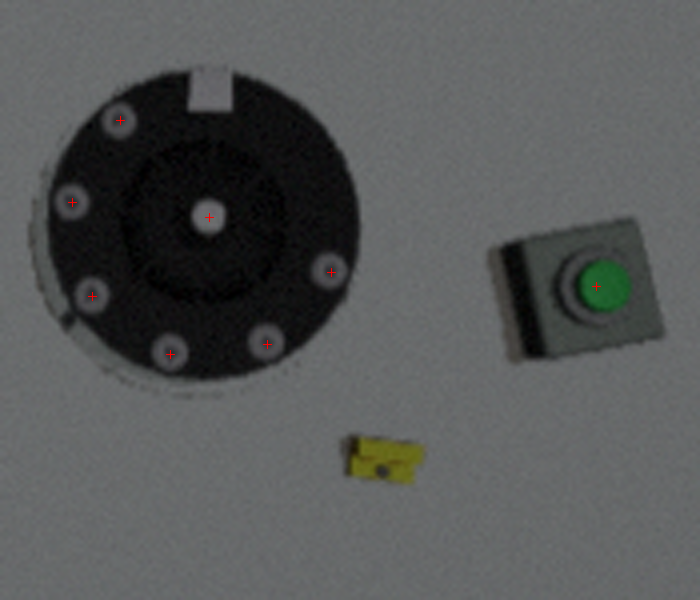

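The projected points sit on all six heads and on the shaft. Cover centre is (0.556,-0.085), button (0.522,-0.320). Next I square the tool up and shut the fingers.

Emit:
drive_tool --moves '[[[0,0,0],[0,0,-0.1032],1],[[0,0,0],[0,0,-0.1032],1],[[0,0,0],[0,0,-0.1032],1],[[0,0,0],[0,0,-0.1032],1],[[0,0,0],[0,0,0],1]]' --newtons 15

```text
time_s: 0.52
tool_pos: [0.2607, 0.5951, 0.2439]
tool_rot: [-179.9, -0.0, -179.9]
force: [0.4, 0.0, -0.2]
grip_width: 0.0612
grasp_force: 0.0
```

Yaw is 180, so a world shift (dx,dy,dz) becomes tool (-dx, dy, -dz).

Emit:
drive_tool --moves '[[[-20,-35,0],[0,0,0],1],[[-20,-35,0],[0,0,0],1],[[-20,-35,0],[0,0,0],1],[[-20,-35,0],[0,0,0],1],[[-20,-35,0],[0,0,0],1],[[-20,-35,0],[0,0,0],1],[[-20,-35,0],[0,0,0],1],[[-20,-35,0],[0,0,0],1],[[-20,-35,0],[0,0,0],1],[[-20,-35,0],[0,0,0],1]]'

```text
time_s: 1.35
tool_pos: [0.4613, 0.2434, 0.2446]
tool_rot: [180.0, 0.0, 179.8]
force: [0.7, 1.0, -0.1]
grip_width: 0.0017
grasp_force: 0.0
```

Emit:
drive_tool --moves '[[[-20,-35,0],[0,0,0],1],[[-20,-35,0],[0,0,0],1],[[-20,-35,0],[0,0,0],1],[[-20,-35,0],[0,0,0],1],[[-20,-35,0],[0,0,0],1],[[-20,-35,0],[0,0,0],1],[[-20,-35,0],[0,0,0],1],[[-17,-34,0],[0,0,0],1],[[0,0,0],[0,0,0],1],[[0,0,0],[0,0,0],1],[[0,0,0],[0,0,0],1]]'

```text
time_s: 2.27
tool_pos: [0.6175, -0.0329, 0.2441]
tool_rot: [180.0, -0.1, 179.9]
force: [0.2, 0.8, 0.2]
grip_width: 0.0006
grasp_force: 0.0
```

Emit:
drive_tool --moves '[[[0,-1,30],[0,0,0],1],[[0,0,30],[0,0,0],1],[[0,0,30],[0,0,0],1],[[0,0,30],[0,0,0],1],[[0,0,14],[0,0,0],1],[[0,0,0],[0,0,0],1],[[0,0,0],[0,0,0],1],[[0,0,0],[0,0,0],1]]'

```text
time_s: 2.93
tool_pos: [0.6187, -0.0333, 0.1122]
tool_rot: [180.0, 0.1, -179.9]
force: [-0.6, -0.1, 0.1]
grip_width: 0.0005
grasp_force: 0.0
```

```bash
python3 - <<'E'
from h import *
o=env.get_obs();print(o['time_s'],o['tool_pos'],o['force'])
S,_=env.read_camera('side');T,_=env.read_camera('top')
t=o['tool_pos'];print(proj('side',[t+[0,0,-.022]]),proj('top',[t]))
cv2.imwrite('pics/a.png',cv2.resize(S[150:300,220:420],None,fx=4,fy=4,interpolation=cv2.INTER_CUBIC))
E
```

```text
2.9333 [ 0.61873304 -0.03330238  0.11219894] [-0.6257105  -0.12744898  0.10793547]
[[317.91419863 204.04905069]] [[339.68117379 186.74053705]]
```

View pics/a.png

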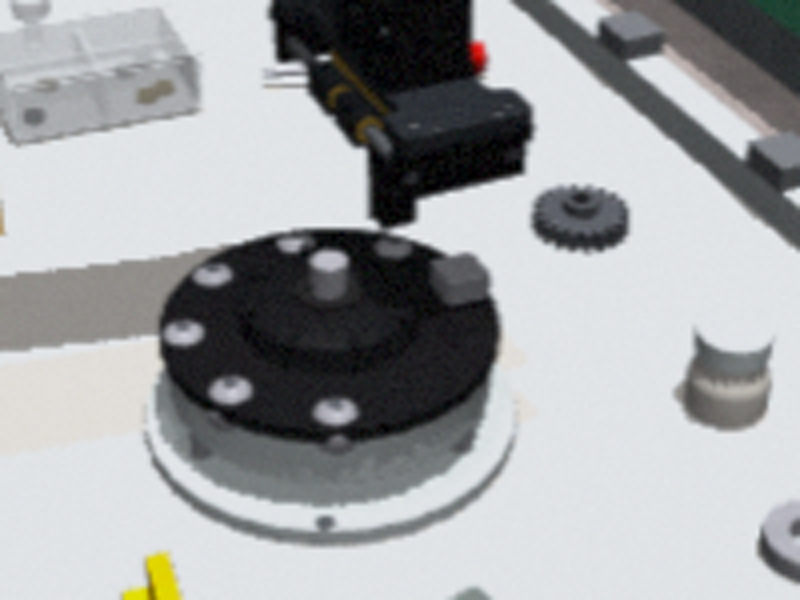

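The fingertips are at crop (392,222), straight above head 1 at (392,247). This matches the projected TCP, so I go down.

Emit:
drive_tool --moves '[[[0,0,10],[0,0,0],1],[[0,0,5],[0,0,0],1],[[0,0,4],[0,0,0],1],[[0,0,0],[0,0,0],1],[[0,0,0],[0,0,0],1],[[0,0,0],[0,0,0],1],[[0,0,0],[0,0,0],1]]'

```text
time_s: 3.62
tool_pos: [0.618, -0.0345, 0.0919]
tool_rot: [180.0, 0.0, -180.0]
force: [0.1, 0.7, 2.7]
grip_width: 0.0002
grasp_force: 1.1
```

Contact at about 2 N. Hop to head 2.

Emit:
drive_tool --moves '[[[0,0,-14],[0,0,0],1],[[25,14,0],[0,0,0],1],[[25,14,0],[0,0,0],1],[[0,0,0],[0,0,0],1],[[0,0,6],[0,0,0],1],[[0,0,5],[0,0,0],1],[[0,0,3],[0,0,0],1],[[0,0,0],[0,0,0],1],[[0,0,0],[0,0,0],1],[[0,0,0],[0,0,0],1],[[0,0,0],[0,0,0],1],[[0,0,0],[0,0,0],1]]'

```text
time_s: 4.62
tool_pos: [0.5681, -0.0067, 0.0917]
tool_rot: [-180.0, 0.0, 180.0]
force: [-0.8, 1.3, 2.4]
grip_width: 0.0004
grasp_force: 1.1
```

Head 3: world shift (-56,-12).

Emit:
drive_tool --moves '[[[0,0,-14],[0,0,0],1],[[28,-6,0],[0,0,0],1],[[28,-6,0],[0,0,0],1],[[0,0,0],[0,0,0],1],[[0,0,6],[0,0,0],1],[[0,0,5],[0,0,0],1],[[0,0,3],[0,0,0],1],[[0,0,0],[0,0,0],1],[[0,0,0],[0,0,0],1],[[0,0,0],[0,0,0],1],[[0,0,0],[0,0,0],1],[[0,0,0],[0,0,0],1]]'

```text
time_s: 5.62
tool_pos: [0.5124, -0.0188, 0.0918]
tool_rot: [-180.0, 0.1, 180.0]
force: [0.7, -2.1, 3.1]
grip_width: 0.0006
grasp_force: 1.1
```

Emit:
drive_tool --moves '[[[0,0,-14],[0,0,0],1],[[17,-23,0],[0,0,0],1],[[16,-23,0],[0,0,0],1],[[0,0,0],[0,0,0],1],[[0,0,6],[0,0,0],1],[[0,0,5],[0,0,0],1],[[0,0,3],[0,0,0],1],[[0,0,0],[0,0,0],1],[[0,0,0],[0,0,0],1],[[0,0,0],[0,0,0],1],[[0,0,0],[0,0,0],1],[[0,0,0],[0,0,0],1]]'

```text
time_s: 6.62
tool_pos: [0.479, -0.064, 0.0917]
tool_rot: [180.0, 0.0, -180.0]
force: [-0.3, 1.7, 2.6]
grip_width: 0.0008
grasp_force: 1.1
```

Heads 3 and 4 are touched. Next head 5 (world +6,-57), then head 6 (+43,-38).

Emit:
drive_tool --moves '[[[0,0,-14],[0,0,0],1],[[-3,-29,0],[0,0,0],1],[[-3,-29,0],[0,0,0],1],[[0,0,0],[0,0,0],1],[[0,0,6],[0,0,0],1],[[0,0,5],[0,0,0],1],[[0,0,3],[0,0,0],1],[[0,0,0],[0,0,0],1],[[0,0,0],[0,0,0],1],[[0,0,0],[0,0,0],1],[[0,0,0],[0,0,0],1],[[0,0,0],[0,0,0],1]]'

```text
time_s: 7.62
tool_pos: [0.4846, -0.1219, 0.0916]
tool_rot: [180.0, -0.0, -180.0]
force: [-0.6, 0.4, 1.4]
grip_width: 0.0003
grasp_force: 1.1
```

Emit:
drive_tool --moves '[[[0,0,-14],[0,0,0],1],[[-22,-19,0],[0,0,0],1],[[-21,-18,0],[0,0,0],1],[[0,0,0],[0,0,0],1],[[0,0,6],[0,0,0],1],[[0,0,5],[0,0,0],1],[[0,0,3],[0,0,0],1],[[0,0,0],[0,0,0],1],[[0,0,0],[0,0,0],1],[[0,0,0],[0,0,0],1],[[0,0,0],[0,0,0],1],[[0,0,0],[0,0,0],1]]'

```text
time_s: 8.62
tool_pos: [0.5273, -0.159, 0.0916]
tool_rot: [179.9, -0.0, -180.0]
force: [-1.0, 0.4, 2.7]
grip_width: 0.0004
grasp_force: 1.2
```

Emit:
drive_tool --moves '[[[0,0,-30],[0,0,0],1],[[0,0,-10],[0,0,0],1],[[1,-32,0],[0,0,0],1],[[1,-32,0],[0,0,0],1],[[1,-32,0],[0,0,0],1],[[1,-32,0],[0,0,0],1],[[1,-33,0],[0,0,0],1],[[0,0,0],[0,0,0],1],[[0,0,20],[0,0,0],1],[[0,0,11],[0,0,0],1],[[0,0,0],[0,0,0],1],[[0,0,0],[0,0,0],1]]'

```text
time_s: 9.62
tool_pos: [0.5224, -0.3195, 0.0996]
tool_rot: [179.9, -0.1, -179.9]
force: [0.1, 0.4, 0.3]
grip_width: 0.0006
grasp_force: 0.0
```

```bash
python3 - <<'E'
from h import *
o=env.get_obs();print(o['time_s'],o['tool_pos'],o['force'])
S,_=env.read_camera('side')
cv2.imwrite('pics/b.png',cv2.resize(S[200:350,220:420],None,fx=4,fy=4,interpolation=cv2.INTER_CUBIC))
E
```

```text
9.6167 [ 0.52242046 -0.31951256  0.09959691] [0.08508517 0.41638738 0.26282044]
```

View pics/b.png

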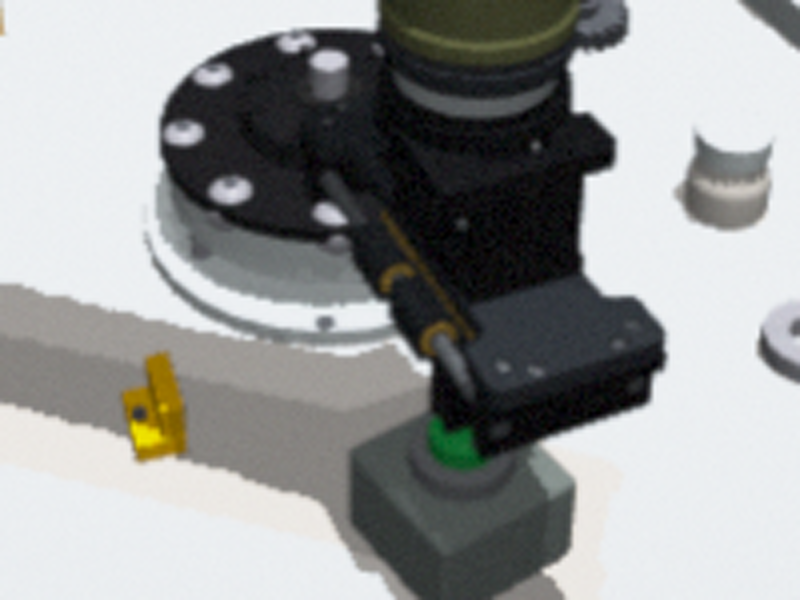

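The fingertips stand just above the green button, which shows at crop (460,443). I press slowly and watch the force.

Emit:
drive_tool --moves '[[[0,0,6],[0,0,0],1],[[0,0,3],[0,0,0],1],[[0,0,3],[0,0,0],1],[[0,0,2],[0,0,0],1],[[0,0,0],[0,0,0],1],[[0,0,0],[0,0,0],1],[[0,0,0],[0,0,0],1]]'

```text
time_s: 10.25
tool_pos: [0.5238, -0.3206, 0.0884]
tool_rot: [180.0, 0.1, -180.0]
force: [-2.0, 1.0, 9.2]
grip_width: 0.0005
grasp_force: 4.7
```

Emit:
drive_tool --moves '[[[0,0,2],[0,0,0],1],[[0,0,0],[0,0,0],1],[[0,0,0],[0,0,0],1],[[0,0,0],[0,0,0],1]]'

```text
time_s: 10.58
tool_pos: [0.5239, -0.3207, 0.0882]
tool_rot: [180.0, 0.2, -180.0]
force: [-4.5, 4.8, 19.6]
grip_width: 0.0005
grasp_force: 9.9
```

The button is on its hard stop: 20 N with no further travel. Draw clear.

Emit:
drive_tool --moves '[[[0,0,-10],[0,0,0],1],[[0,0,-30],[0,0,0],1],[[0,0,-30],[0,0,0],1],[[0,0,-30],[0,0,0],1],[[0,0,-30],[0,0,0],1],[[0,-30,0],[0,0,0],1],[[0,-30,0],[0,0,0],1],[[0,-30,0],[0,0,0],1],[[0,-30,0],[0,0,0],1],[[0,0,0],[0,0,0],1],[[0,0,0],[0,0,0],1],[[0,0,0],[0,0,0],1]]'

```text
time_s: 11.58
tool_pos: [0.5228, -0.4398, 0.2139]
tool_rot: [179.9, -0.0, -180.0]
force: [0.6, 1.6, 0.2]
grip_width: 0.0009
grasp_force: 0.0
```

```bash
python3 - <<'E'
from h import *
o=env.get_obs();print(o['time_s'],o['tool_pos'],o['force'])
T,_=env.read_camera('side')
cv2.imwrite('pics/c.png',T)
E
```

```text
11.5833 [ 0.52278723 -0.43983027  0.21390494] [0.57725186 1.58137805 0.17388585]
```

View pics/c.png

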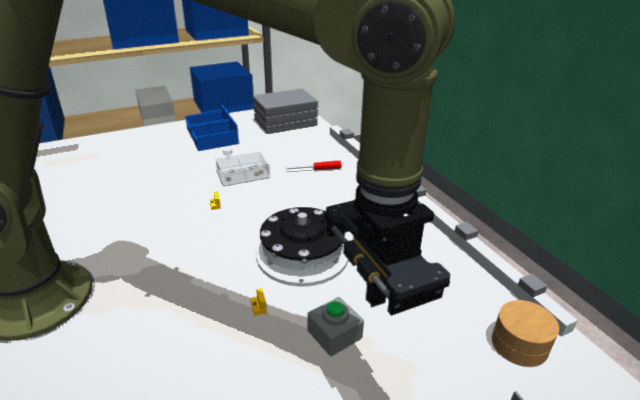

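The button is up at (336,309), the cover is at rest at (302,235), and everything in view stands where it was. The gripper is clear.

```bash
python3 -c "
from cell import env
print(env.sign_off())"
```

```text
the job is handed in; nothing more can be done
None
```

I touched all six heads in order at about 1.4–3 N each, pressed the green button to its stop (it sprang back), drew the arm clear and handed the job in; no verdict came back.

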